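# Re-hang the lift-off splash gate of the nozzle test frame

## Robot

A 6-joint arm with a two-finger parallel gripper is mounted at the origin on the work surface. World frame = base frame: x ahead of the robot, y to its left, z up, the work surface at z = 0. Lengths are in m, angles in rad, forces in N, time in s.
With the tool pointing down it reaches from about 0.35 to 0.925 m from the base axis. Payload 6.4 kg.
Tool frame: the origin (TCP) lies between the finger pads; the fingertips stand 19 mm ahead of it and the grasp point (between the pads) is the TCP; z points along the fingers, y is the direction in which the jaws open and shut (so a half turn about z gives the same grasp; the last joint's range is limited). The gripper opens to 85 mm and grips with 20 to 120 N. Pads are 22 mm wide; open, the fingers measure 114 mm over their backs; the gripper's body (76 mm by 85 mm) begins 54 mm behind the grasp point. The pads swing forward as they close: fully open they stand 13 mm farther back than shut.
Start: joints at [0.98, 0.245, 1.558, -0, 1.339, -0.174], TCP at [0.263, 0.594, 0.25] pointing down, gripper open.
Joint ranges: [-3.13, 3.13], [-1.02, 2.26], [0.13, 2.54], [-0.95, 4.09], [0.21, 2.88], [-2.74, 2.74]. Speed limits (rad/s): [2.57, 2.57, 3.14, 3.14, 3.14, 3.14].

## Interface

Orientations are given as [roll, pitch, yaw] about the fixed x, y, z axes, in that order (R = Rz(yaw) Ry(pitch) Rx(roll)).
In Python, from bench import * gives the robot as it stands.
- The arm moves only by the tool carry_out, never from a script. Its argument "increments" is one flat list of numbers, 4 for each row, row after row: the shift along the tool's x, y, z in m, then the turn about the tool's z in rad. In form: [dx, dy, dz, twist, dx, dy, dz, twist, ...]. A call has 1 to 12 rows; each row is the pose to reach, as a shift and turn from the pose commanded when the call began, along the tool's axes at that moment; what a row does not reach only later rows make up. A row lasts 1/12 s, in which the tool goes at most 41.7 mm and 7.16 degrees, less where a joint would pass 70% of its speed; a pose out of reach is approached as far as the arm can. A call with a gripper value outside its range is refused whole. "hand" is the gripper's target within -1 to 1 (fully open at 1, half-way at 0, shut at -1), set as the call begins (left out, the last holds). The fingers move at their own pace and stop on an object; "grip_force" is the grip in N (left out, the last holds). Time passes only in rows, so rows that repeat a pose let the fingers close. It gives the time, the measured TCP pose, the force and the opening at its end, in the units of the state.
- state(): the state, without advancing time (a new reading comes with each control period).
- read_camera(name): name is "scene" or "top"; returns a dict with "color" (400x640x3 uint8, red, green, blue), "camera_matrix" (3x3 intrinsics, pixels), "k1" (the pictures are not rectified: a ray, as slopes to the right and down, at radius r is drawn at 1 + k1 r^2 times it, then the intrinsics apply), "cam_to_world" (4x4, takes a point from camera to world coordinates). Camera axes: x right, y down, z forward; pixel columns grow to the right and rows downward; lengths in m; the calibration is good to about 2 mm. A picture is of the moment at which its call begins. There is no depth.
- job_done(): hands the job in, once; it reports no verdict.
The state is a dict: "clock": time; "joint_positions": joint angles; "qvel": joint speeds; "tau": joint torques, N m; "ee_pos": TCP position; "tcp_rot": TCP orientation; "wrist_force": force on the tool from outside, world axes, zero at the start; "ft_torque": the same for the moment, N m; "grip_width": finger opening in m.
Only numpy, scipy, OpenCV 4.12 (cv2) and the standard library are available. Lean on these libraries where they do the work, as an engineer would, in place of code of your own. Each camera call takes 0.05 s, during which the arm holds its last target.

## Task

Lift the splash gate (the grey panel with the two steel knuckles) out of the white rack and hang it on the nozzle test frame: with the gate standing open, square to the frame and pointing towards the robot, find the two pintle pins by feel and lower both knuckles gently, without dropping or forcing them, until they sit fully home on their seats. Then swing the gate shut against the rubber stop, under the keeper lip, and let go. Leave the plain panel and the small parts where they are.

Things in the scene. Friction and masses are not known exactly. Their poses are not given: they have to be found in the camera images.
- gate: Splash gate, loose, 0.2 to 0.4 kg: grey panel 131 mm long (x -85 to +46), 8 mm thick (y), 130 mm high, with a grip rib on top and two square steel knuckles at its +x end. Origin in the middle of the underside below the rib; x runs along the panel to the knuckles, z up. Centre of mass within 10 mm of the rib's middle in x. Stands upright in one of the rack's two slots (which one varies).
- gate_grip (a point): Centre of the gate's grip rib, 140 mm above its underside, axes as the gate's. The rib is 50 mm long (x), 12 mm thick (y), 30 mm high and 2 mm proud of the panel on both faces. Pinch it across its thickness from above, with about 60 N so that the gate does not turn in the fingers.
- gate_hinge (a point): Centre of the underside of the lower knuckle, 62 mm along the gate's +x and 128 mm below gate_grip. Both knuckles are 26 x 26 x 20 mm with an upright through hole 12 mm wide; the upper one is 80 mm above the lower on the same line.
- rack: White fixed rack, 130 mm square, origin on the worktop between its two slots, which run along x at y +40 and -40 mm: 12 mm wide, 24 mm deep, floor 10 mm above the worktop. The gate lifts straight up out of its slot.
- stand: Nozzle test frame, fixed; origin on the worktop at the middle of the hinge slot. y runs from the stop to the hinge, -x is the front (robot side). Base plate x -35 to +135, y -180 to +70, 12 mm thick; spray bar at x 115, up to z 150 mm. The dark hinge post with both pins is clamped somewhere in a slot along y, so all of it lies 0 to 9 mm towards +y or -y of the places given; it holds fast below 25 N.
- seat_low (a point): Seat of the lower pintle pin if the post were in mid-slot: on the frame at x 0, y 0, z 50 mm. The true pin is at x = 0 exactly and from -9 to +9 mm off in y (not measured: feel for it). Pin 10 mm in diameter, standing 16 mm up from the seat (a round steel lug 20 mm wide, 12 mm thick, on an arm from the post). Hung home, gate_hinge is at this height.
- seat_up (a point): The same for the upper pin, 80 mm above the lower, on the same lug and pin sizes and shifted with it. The lower knuckle cannot pass down through the upper lug (underside z 118 mm): bring the knuckles in level from the front, their undersides above the pin tips (z 66 and 146 mm), then lower both together.
- post_face (a point): Middle of the post's flat upright face that looks to the frame's -y (post 24 mm wide in x, top at z 150 mm), if the post were in mid-slot; it shifts with the pins and is always 22 mm from their line. A knuckle (half width 13 mm) that is square to the frame and on the pins stands 9 mm clear of this face, so touching it with a knuckle tells where the pins are.
- stop (a point): Middle of the rubber stop (30 mm wide, 60 mm high) that the back face of the shut gate meets near its free end; axes as the frame's. The hung gate turns freely on its pins; shut, it runs from the pins along the frame's -y, its mid-plane on x = 0 and its rib's middle 62 mm from the pins.
- lip (a point): Middle of the underside of the keeper lip above the stop (44 x 44 mm, 10 mm thick, z 176 to 186 mm; x -14 to +30, y -160 to -116 mm on the frame). The shut gate's free corner lies 8 mm below it, so a shut gate can neither be hung nor lifted off: hang it open, then swing it shut. Keep the hand clear of the lip.
- panel_grip (a point): Grip rib centre of the plain panel in the rack's other slot, 80 mm beside the gate: as long and thick as the gate but lower (top at 110 mm over the worktop) and without knuckles. Leave it alone; lift the gate clear over it.
- nozzle: Bystander: orange anti-drift nozzle, 26 mm wide, 42 mm high; origin at its underside.
- cap: Bystander: black bayonet cap, 46 mm over its ears, 20 mm high; origin at its underside.
- meter: Bystander: chrome flow meter body, 76 mm over its stubs, 54 mm high; origin at its underside.
- swirl0: Bystander: white swirl plate, 28 mm wide, 6 mm thick; origin at its underside.
- swirl1: Bystander: another such swirl plate.

How it is judged:
By the outcome, as a careful person would: the job done as asked, in the order asked, and still so for the second after the job is handed in, with the robot touching nothing.
It also fails if it takes over 64 s, if anything falls off the work surface, if the arm or the gripper's body presses on something with over 40 N, if the wrist force passes 120 N, or if a joint passes its speed limit or range.

## Working session

There is one attempt and no reset: what is moved stays moved. The work goes in short steps, Python scripts to look and compute and a tool call to move; the robot and the scene stay as the last step left them, time stands still between calls to the robot, and variables do not carry over. Pictures are saved under pics/ and viewed, and the job is handed in when it is done.

Besides the shell and the picture viewer there is one more tool, called by a JSON object that holds its "name" and its "arguments", one argument or row to a line. carry_out: Moves the arm, as the interface text tells. Its arguments: {"type":"object","properties":{"increments":{"type":"array","items":{"type":"number"}},"hand":{"type":"number"},"grip_force":{"type":"number"}},"required":["increments"]}

```bash
ls; mkdir -p pics; python3 - <<'E'
from bench import *
import cv2
print(state())
for n in("scene","top"):
    c=read_camera(n); print(n,c["camera_matrix"],c["k1"],c["cam_to_world"])
    cv2.imwrite(f"pics/{n}0.png",c["color"][:,:,::-1])
E
```

```text
pics
{'clock': 0.0, 'joint_positions': array([ 9.79937316e-01,  2.45813902e-01,  1.55900341e+00, -6.45010677e-06,
        1.33870531e+00, -1.74084750e-01]), 'qvel': array([ 0.00030391,  0.00102528, -0.00058988, -0.00109088, -0.00034553,
       -0.00082321]), 'tau': array([ 2.18855290e-03, -4.29500020e+01, -3.26139700e+01,  5.81803405e-06,
        5.15165651e-03,  2.21595499e-06]), 'ee_pos': array([0.26282228, 0.59392863, 0.2491861 ]), 'tcp_rot': array([-3.13969077e+00, -3.28103387e-04,  2.72481957e+00]), 'wrist_force': array([-0.15116743,  0.77755345, -0.24777703]), 'ft_torque': array([-0.00865618,  0.02403826, -0.02904498]), 'grip_width': 0.08519854142124643}
scene [[452.45552237   0.         312.97755214]
 [  0.         452.45552237 202.94862487]
 [  0.           0.           1.        ]] -0.01977056591225976 [[-0.44828292  0.4900012  -0.74762374  1.25799707]
 [ 0.89379761  0.25784457 -0.36693598  0.31554   ]
 [ 0.01297165 -0.83271544 -0.55354921  0.6621901 ]
 [ 0.          0.          0.          1.        ]]
top [[367.91231644   0.         317.61538738]
 [  0.         367.91231644 195.73011905]
 [  0.           0.           1.        ]] 0.01528129000554694 [[-0.01440042 -0.99380854  0.11016901  0.44247146]
 [-0.99974649  0.01621787  0.01561863 -0.05658827]
 [-0.01730864 -0.10991617 -0.99379014  0.82254135]
 [ 0.          0.          0.          1.        ]]
```

View pics/scene0.png

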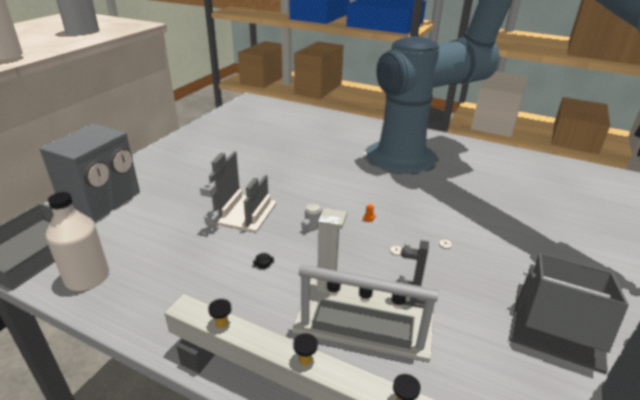

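View pics/top0.png

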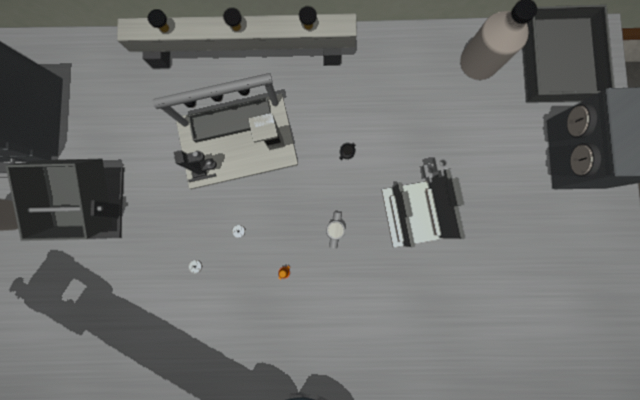

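```bash
cat > h.py <<'E'
import numpy as np, cv2
def cal(c):
    return c["camera_matrix"],c["k1"],np.array(c["cam_to_world"])
def project(c,P):
    K,k,T=cal(c);P=np.atleast_2d(P);q=(P-T[:3,3])@T[:3,:3]
    s=q[:,:2]/q[:,2:];s=s*(1+k*(s**2).sum(1,keepdims=True))
    return s*[K[0,0],K[1,1]]+[K[0,2],K[1,2]]
def ray(c,uv):
    K,k,T=cal(c);d=(np.atleast_2d(uv)-[K[0,2],K[1,2]])/[K[0,0],K[1,1]]
    s=d.copy()
    for _ in range(10): s=d/(1+k*(s**2).sum(1,keepdims=True))
    return T[:3,3],np.c_[s,np.ones(len(s))]@T[:3,:3].T
def onz(c,uv,z):
    o,r=ray(c,uv); return o+r*((z-o[2])/r[:,2:])
def tri(c1,u1,c2,u2):
    o1,r1=ray(c1,u1);o2,r2=ray(c2,u2);out=[]
    for a,b in zip(r1,r2):
        A=np.c_[a,-b];t=np.linalg.lstsq(A,o2-o1,rcond=None)[0]
        p,q=o1+a*t[0],o2+b*t[1];out.append(np.r_[(p+q)/2,np.linalg.norm(p-q)])
    return np.array(out)
E
python3 - <<'E'
import cv2
t=cv2.imread("pics/top0.png");s=cv2.imread("pics/scene0.png")
def crop(im,x0,y0,w,h,f,n): cv2.imwrite(n,cv2.resize(im[y0:y0+h,x0:x0+w],None,fx=f,fy=f,interpolation=cv2.INTER_CUBIC))
crop(t,370,140,110,120,6,"pics/ct_rack.png") if 0 else crop(t,370,145,120,110,5,"pics/ct_rack.png")
crop(t,145,65,160,130,4.5,"pics/ct_stand.png")
crop(s,185,140,110,100,6,"pics/cs_rack.png")
crop(s,285,195,160,160,3.7,"pics/cs_stand.png")
E
```

```text
(no output)
```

View pics/ct_rack.png

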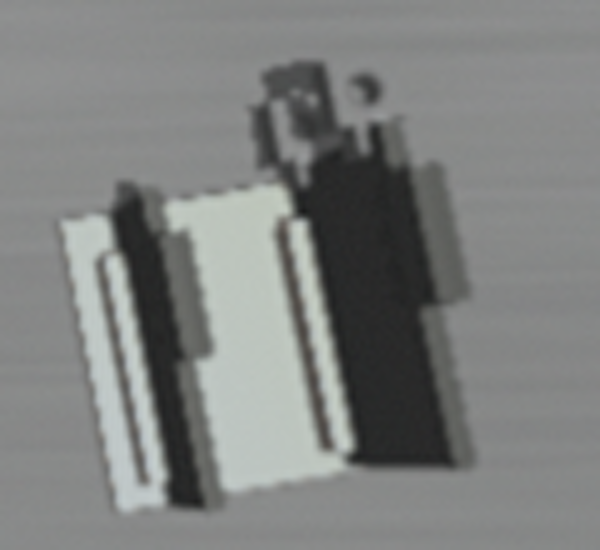

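View pics/ct_stand.png

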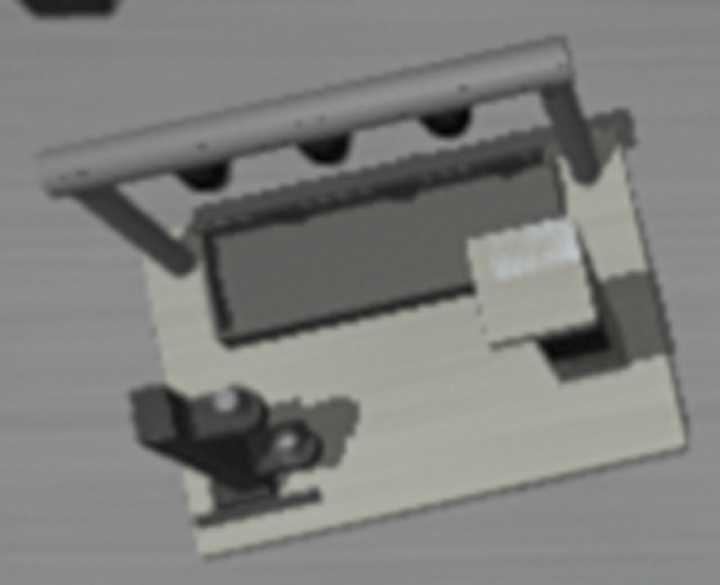

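View pics/cs_rack.png

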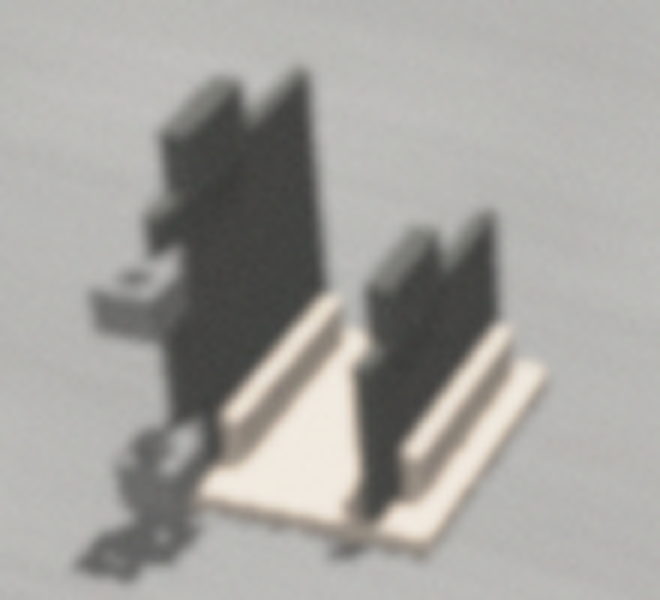

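View pics/cs_stand.png

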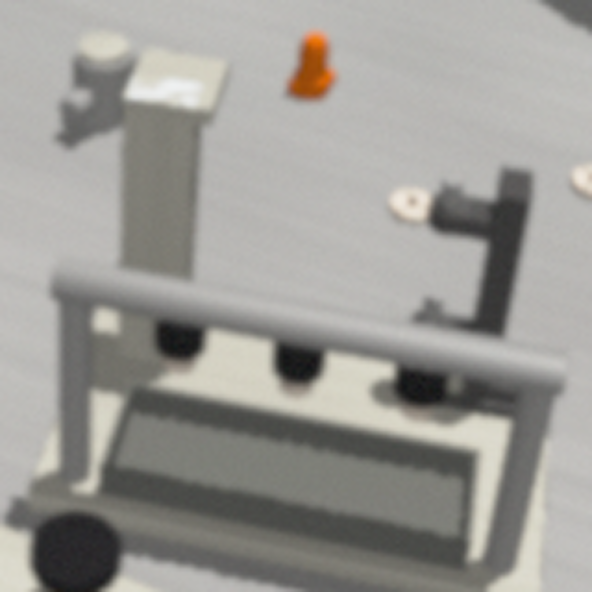

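```bash
python3 - <<'E'
import cv2,numpy as np
t=cv2.imread("pics/top0.png");s=cv2.imread("pics/scene0.png")
def crop(im,x0,y0,w,h,f,n):
    o=cv2.resize(im[y0:y0+h,x0:x0+w],None,fx=f,fy=f,interpolation=cv2.INTER_CUBIC).astype(float)
    o=255*(np.clip(o/255,0,1)**0.5)
    o=o.astype(np.uint8)
    for i in range(0,w,10):
        cv2.line(o,(int(i*f),0),(int(i*f),6),(0,0,255),1); cv2.putText(o,str(x0+i),(int(i*f),16),0,.35,(0,0,255),1)
    for i in range(0,h,10):
        cv2.line(o,(0,int(i*f)),(6,int(i*f)),(0,0,255),1); cv2.putText(o,str(y0+i),(8,int(i*f)+4),0,.35,(0,0,255),1)
    cv2.imwrite(n,o)
crop(t,415,150,60,100,6,"pics/dt_rack.png")
crop(s,195,145,60,90,6.5,"pics/ds_rack.png")
crop(s,375,225,70,90,6.5,"pics/ds_hinge.png")
crop(t,165,135,60,60,9,"pics/dt_hinge.png")
E
```

```text
(no output)
```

View pics/dt_rack.png

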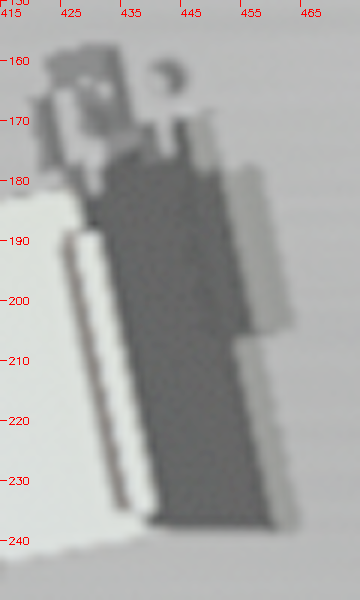

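View pics/ds_rack.png

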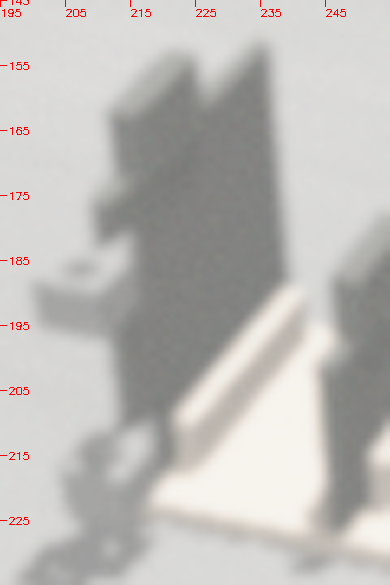

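View pics/ds_hinge.png

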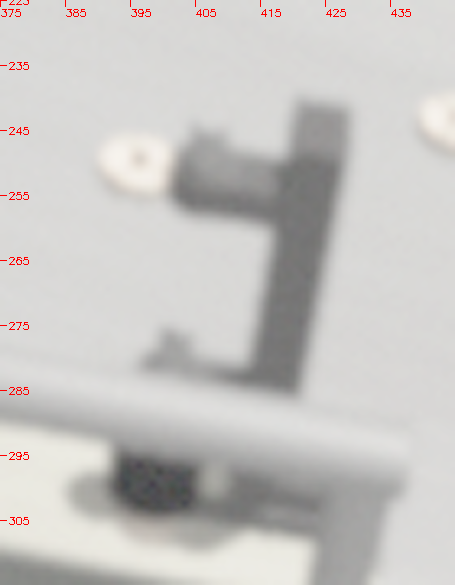

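View pics/dt_hinge.png

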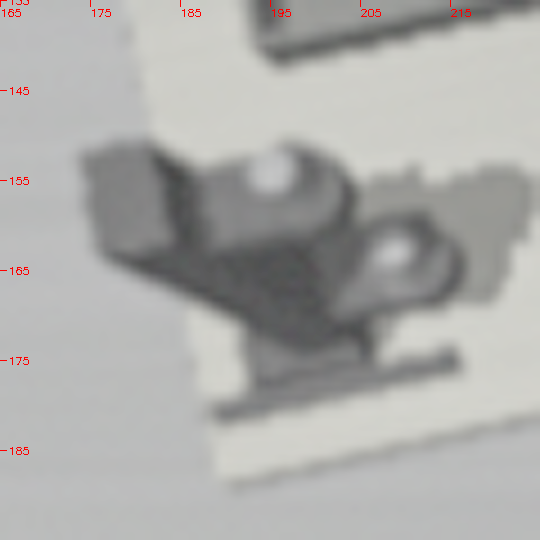

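```bash
cat > m.py <<'E'
from h import *
from bench import *
T=read_camera("top");S=read_camera("scene")
np.set_printoptions(precision=4,suppress=True)
rt=np.array([[222,165],[262,167],[295,328],[250,335]])/6+[415,150]-.4
P=onz(T,rt,.165);print("rib top",P,P.mean(0),np.degrees(np.arctan2(*(P[:2].mean(0)-P[2:].mean(0))[1::-1])))
print(np.linalg.norm(np.diff(P,axis=0),axis=1))
print("scene proj of rib corners",project(S,P))
up=[[194.5,153.4]];lo=[[208.2,162.1]];us=[[406.6,244.8]];ls=[[401.5,276.1]]
print("pins top",onz(T,up,.146),onz(T,lo,.066),"scene",onz(S,us,.146),onz(S,ls,.066))
print("tri",tri(T,up,S,us),tri(T,lo,S,ls))
im=T["color"].astype(int)
m=((im.min(2)>150)&(im[:,:,0]-im[:,:,2]>8)).astype(np.uint8)
cv2.imwrite("pics/mask.png",m*255)
print(im[185,260],im[190,150],im[90,150])
E
python3 m.py
```

```text
rib top [[ 0.5451 -0.287   0.165 ]
 [ 0.5442 -0.2988  0.165 ]
 [ 0.4959 -0.3058  0.165 ]
 [ 0.494  -0.2925  0.165 ]] [ 0.5198 -0.296   0.165 ] 7.123841937549474
[0.0118 0.0489 0.0134]
scene proj of rib corners [[214.     163.1273]
 [210.0355 161.818 ]
 [220.2507 152.5562]
 [225.3193 153.4488]]
pins top [[0.6014 0.1846 0.146 ]] [[0.6011 0.1839 0.066 ]] scene [[0.6044 0.1857 0.146 ]] [[0.6007 0.1851 0.066 ]]
tri [[0.6019 0.1852 0.144  0.0001]] [[0.6009 0.1845 0.0659 0.0012]]
[136 137 138] [137 138 137] [134 135 134]
```

View pics/mask.png

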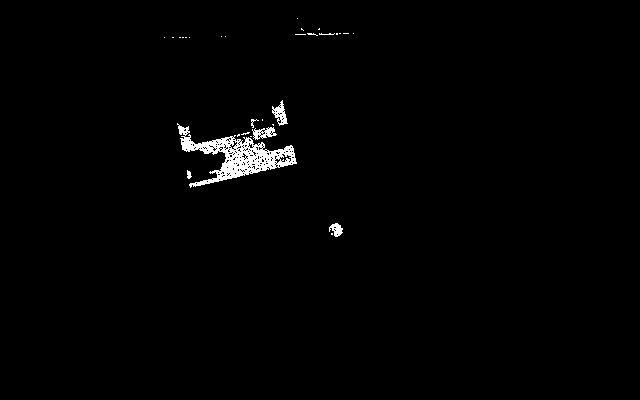

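```bash
cat > m2.py <<'E'
from h import *
from bench import *
T=read_camera("top")
np.set_printoptions(precision=4,suppress=True)
g=T["color"].astype(float)[:,:,0]
def cross(prof,lev):
    i=np.argmax(prof>lev); 
    return i-1+(lev-prof[i-1])/(prof[i]-prof[i-1]) if i>0 else np.nan
def ang(pts,z):
    P=onz(T,pts,z); l=cv2.fitLine(P[:,:2].astype(np.float32),cv2.DIST_HUBER,0,.0005,.0005).ravel()
    n=np.array([-l[1],l[0]]); r=(P[:,:2]-l[2:])@n
    return l,np.degrees(np.arctan2(l[1],l[0])),r.std()
print("profile",g[160:185,250],g[100:170,292][::3])
pts=[(u,200-cross(g[200:120:-1,u],155)) for u in range(195,292,2)]
print("front z12",ang(pts,.012)); lf=ang(pts,.012)
pr=[(320-cross(g[v,320:260:-1],155),v) for v in range(145,160)]
print("right edge",ang(pr,.012))
pl=[(350+cross(g[v,350:420],165),v) for v in range(192,240)]
print("rack left",ang(pl,.010))
pins=np.array([.6014,.1845]); l=lf[0]; n=np.array([-l[1],l[0]]); print("pin to front edge",(pins-l[2:])@n)
l=ang(pr,.012)[0]; n=np.array([-l[1],l[0]]); print("pin to right edge",(pins-l[2:])@n)
# slot: rail dark edges
E
python3 m2.py
```

```text
profile [168. 168. 167. 166. 167. 167. 167. 167. 168. 168. 168. 169. 170. 170.
 150. 115. 124. 138. 139. 138. 136. 136. 137. 138. 138.] [137. 134. 140. 138. 133. 137. 140. 136. 139. 142. 129.  88.  79.  75.
  86. 166. 170. 171. 169. 165. 167. 173. 110. 140.]
front z12 (array([ 0.2098, -0.9778,  0.581 ,  0.1219], dtype=float32), np.float32(-77.89184), np.float64(0.0002000652429707746))
right edge (array([0.9794, 0.2021, 0.6347, 0.0086], dtype=float32), np.float32(11.658766), np.float64(0.00020560856172448816))
rack left (array([ 0.9872,  0.1598,  0.477 , -0.1982], dtype=float32), np.float32(9.192492), np.float64(0.00036901109275403675))
pin to front edge 0.03305164185983871
pin to right edge 0.17900436646046486
```

```bash
cat > d.py <<'E'
import sys,numpy as np
from scipy.spatial.transform import Rotation as R
from bench import *
s=state();p=s["ee_pos"];r=R.from_euler("xyz",s["tcp_rot"])
x,y,z,yaw=map(float,sys.argv[1:5])
d=r.inv().apply(np.array([x,y,z])-p)
tw=-(yaw-s["tcp_rot"][2]);
tw=(tw+np.pi)%(2*np.pi)-np.pi
if len(sys.argv)>5: tw+=2*np.pi*float(sys.argv[5])
print("t",round(s["clock"],2),"pos",p.round(4),"rpy",s["tcp_rot"].round(4),"F",s["wrist_force"].round(1),"M",s["ft_torque"].round(2),"w",round(s["grip_width"],4),"q",s["joint_positions"].round(2))
print("delta",d.round(4),"twist",round(tw,4))
E
python3 d.py 0.520 -0.2965 0.25 0.160
```

```text
t 0.25 pos [0.263  0.5942 0.2498] rpy [-3.1407e+00 -2.0000e-04  2.7248e+00] F [0.1 0.2 0.5] M [-0.02 -0.02  0.05] w 0.0852 q [ 0.98  0.25  1.56 -0.    1.34 -0.17]
delta [-5.956e-01 -7.104e-01  3.000e-04] twist 2.5648
```

{"name": "carry_out", "arguments": {
  "increments": [-0.0248,-0.0296,0,0.107,-0.0496,-0.0592,0,0.214,-0.0744,-0.0888,0,0.321,-0.0992,-0.1184,0,0.428,-0.124,-0.148,0,0.535,-0.1488,-0.1776,0,0.642,-0.1736,-0.2072,0,0.749,-0.1984,-0.2368,0,0.856,-0.2232,-0.2664,0,0.963,-0.248,-0.296,0,1.07,-0.2728,-0.3256,0,1.177,-0.2976,-0.3552,0,1.284],
  "hand": 1
}}

```text
clock: 1.25
ee_pos: [0.3915, 0.1474, 0.2505]
tcp_rot: [3.141, -0.0, 1.436]
wrist_force: [0.9, 0.1, -0.4]
grip_width: 0.0853
```

```bash
python3 d.py 0.520 -0.2965 0.25 0.160
```

```text
t 1.25 pos [0.3915 0.1474 0.2505] rpy [ 3.1408e+00 -2.0000e-04  1.4358e+00] F [ 0.9  0.1 -0.4] M [ 0.02 -0.05 -0.03] w 0.0853 q [ 0.09 -0.34  2.12  0.    1.36  0.22]
delta [-0.4225  0.1871  0.0005] twist 1.2758
```

{"name": "carry_out", "arguments": {
  "increments": [-0.0352,0.0156,0,0.107,-0.0704,0.0312,0,0.214,-0.1056,0.0468,0,0.321,-0.1408,0.0624,0,0.428,-0.176,0.078,0,0.535,-0.2112,0.0936,0,0.642,-0.2464,0.1092,0,0.749,-0.2816,0.1248,0,0.856,-0.3168,0.1404,0,0.963,-0.352,0.156,0,1.07,-0.3872,0.1716,0,1.177,-0.4225,0.1871,0,1.276]
}}

```text
clock: 2.25
ee_pos: [0.5224, -0.296, 0.2501]
tcp_rot: [-3.141, 0.0, 0.159]
wrist_force: [-0.3, 0.1, -0.7]
grip_width: 0.0855
```

```bash
python3 - <<'E'
from bench import *
import cv2
for n in("scene","top"):
    c=read_camera(n); cv2.imwrite(f"pics/{n}1.png",c["color"][:,:,::-1])
E
python3 d.py 0.520 -0.2965 0.15 0.160
```

```text
t 2.35 pos [ 0.5225 -0.2988  0.2496] rpy [3.1407e+00 3.0000e-04 1.5850e-01] F [0.3 2.1 0.3] M [-0.02 -0.02 -0.02] w 0.0851 q [-0.71  0.13  1.69 -0.    1.32  0.71]
delta [-0.0021 -0.0028  0.0996] twist -0.0015
```

View pics/scene1.png

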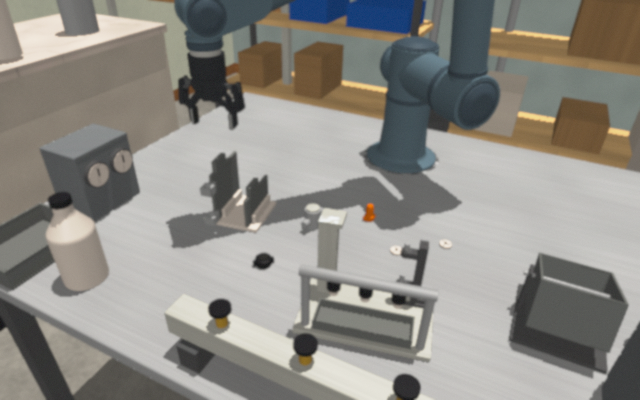

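View pics/top1.png

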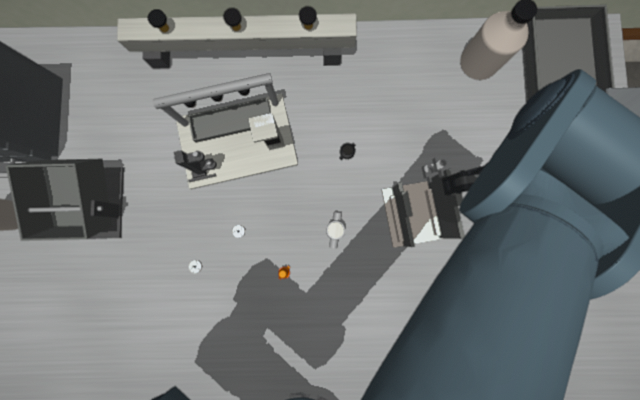

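{"name": "carry_out", "arguments": {
  "increments": [-0.0005,-0.001,0.01,0,-0.001,-0.0015,0.03,0,-0.0015,-0.002,0.05,0,-0.002,-0.0025,0.062,0,-0.002,-0.0025,0.065,0,-0.002,-0.0025,0.065,0]
}}

```text
clock: 2.85
ee_pos: [0.5192, -0.2906, 0.184]
tcp_rot: [-3.14, 0.002, 0.166]
wrist_force: [-0.2, 0.8, 0.5]
grip_width: 0.0854
```

```bash
python3 - <<'E'
from bench import *
from h import *
for n in("scene",):
    c=read_camera(n); im=c["color"][:,:,::-1].copy()
    p=state()["ee_pos"]; print(p,project(c,[p,[.52,-.2965,.15]]))
    cv2.imwrite(f"pics/{n}2.png",cv2.resize(im[60:240,140:300],None,fx=4,fy=4,interpolation=cv2.INTER_CUBIC)[:600])
E
python3 d.py 0.520 -0.2965 0.15 0.160
```

```text
[ 0.51987692 -0.29133013  0.18543815] [[218.22342124 150.2179997 ]
 [217.93797418 163.32027727]]
t 2.9 pos [ 0.5199 -0.2913  0.1854] rpy [-3.1415  0.      0.1657] F [0.  0.2 1. ] M [-0.05 -0.05  0.02] w 0.0855 q [-0.7   0.19  1.75  0.    1.2   0.7 ]
delta [-0.0007  0.0051  0.0354] twist 0.0057
```

View pics/scene2.png

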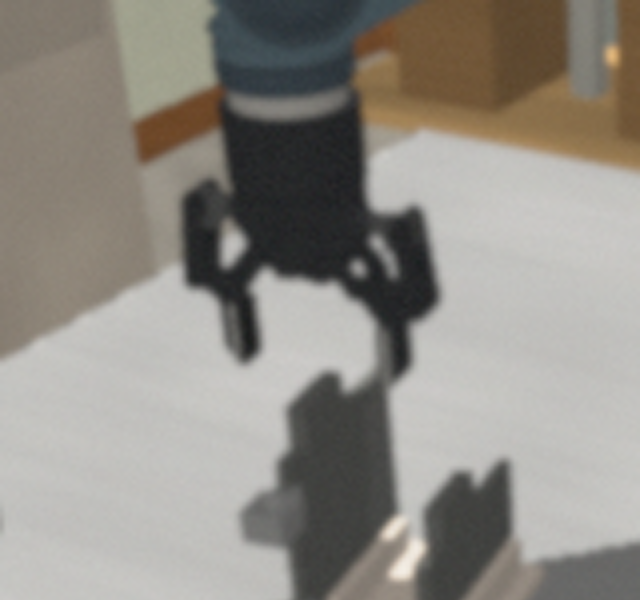

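{"name": "carry_out", "arguments": {
  "increments": [0,0.002,0.008,0.002,-0.0005,0.004,0.02,0.005,-0.0005,0.005,0.03,0.005,-0.0005,0.005,0.035,0.005,-0.0005,0.005,0.035,0.005,-0.0005,0.005,0.035,0.005]
}}

```text
clock: 3.4
ee_pos: [0.5199, -0.2968, 0.1496]
tcp_rot: [-3.141, 0.001, 0.16]
wrist_force: [-0.8, -0.7, 0.2]
grip_width: 0.0856
```

```bash
python3 d.py 0.520 -0.2965 0.15 0.160
```

```text
t 3.4 pos [ 0.5199 -0.2968  0.1496] rpy [-3.1406e+00  8.0000e-04  1.5970e-01] F [-0.8 -0.7  0.2] M [ 0.02 -0.02  0.02] w 0.0856 q [-0.71  0.24  1.76 -0.    1.14  0.7 ]
delta [ 0.0001 -0.0003 -0.0004] twist -0.0003
```

Close at low force first.

{"name": "carry_out", "arguments": {
  "increments": [0,0,0,0,0,0,0,0,0,0,0,0,0,0,0,0,0,0,0,0,0,0,0,0,0,0,0,0,0,0,0,0],
  "hand": -1,
  "grip_force": 20
}}

```text
clock: 4.07
ee_pos: [0.5203, -0.297, 0.1505]
tcp_rot: [3.141, -0.0, 0.16]
wrist_force: [0.2, 1.0, 1.2]
grip_width: 0.0116
```

```bash
python3 d.py 0.520 -0.2965 0.15 0.160
```

```text
t 4.07 pos [ 0.5203 -0.297   0.1505] rpy [ 3.1414e+00 -2.0000e-04  1.5980e-01] F [0.2 1.  1.2] M [ 0.09  0.03 -0.01] w 0.0116 q [-0.71  0.24  1.76  0.    1.14  0.7 ]
delta [-0.0002 -0.0005  0.0005] twist -0.0002
```

{"name": "carry_out", "arguments": {
  "increments": [0,0,0,0,0,0,0,0,0,0,0,0,0,0,-0.005,0,0,0,-0.015,0,0,0,-0.03,0,0,0,-0.05,0,0,0,-0.06,0,0,0,-0.06,0,0,0,-0.06,0],
  "hand": -1,
  "grip_force": 60
}}

```text
clock: 4.9
ee_pos: [0.5202, -0.2971, 0.2107]
tcp_rot: [3.141, -0.001, 0.16]
wrist_force: [-0.9, -0.5, -3.0]
grip_width: 0.0114
```

```bash
python3 - <<'E'
from bench import *
from h import *
c=read_camera("scene"); im=c["color"][:,:,::-1].copy()
cv2.imwrite(f"pics/scene3.png",cv2.resize(im[60:240,140:300],None,fx=4,fy=4,interpolation=cv2.INTER_CUBIC)[:600])
E
python3 d.py 0.520 -0.2965 0.30 0.160
```

```text
t 4.95 pos [ 0.5198 -0.2967  0.2095] rpy [-3.1407e+00  8.0000e-04  1.5980e-01] F [-0.4  0.2 -3.1] M [-0.01 -0.02  0.02] w 0.0113 q [-0.71  0.17  1.73 -0.    1.25  0.7 ]
delta [ 0.0002 -0.0002 -0.0905] twist -0.0002
```

View pics/scene3.png

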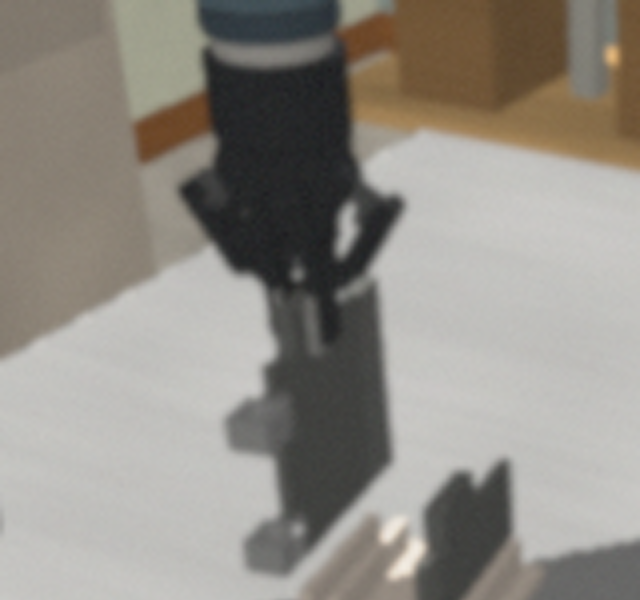

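{"name": "carry_out", "arguments": {
  "increments": [0,0,-0.015,0,0,0,-0.04,0,0,0,-0.065,0,0,0,-0.085,0,0,0,-0.09,0,0,0,-0.09,0]
}}

```text
clock: 5.45
ee_pos: [0.5205, -0.2972, 0.3009]
tcp_rot: [3.14, -0.001, 0.16]
wrist_force: [0.3, -0.4, -3.3]
grip_width: 0.011
```

```bash
python3 d.py 0.480 0.158 0.30 0.211
```

```text
t 5.45 pos [ 0.5205 -0.2972  0.3009] rpy [ 3.1404e+00 -1.0000e-03  1.5980e-01] F [ 0.3 -0.4 -3.3] M [ 0.   -0.04 -0.01] w 0.011 q [-0.71  0.09  1.64 -0.    1.41  0.7 ]
delta [ 3.250e-02 -4.559e-01  3.000e-04] twist -0.0512
```

{"name": "carry_out", "arguments": {
  "increments": [0.0006,-0.008,0,-0.001,0.0016,-0.022,0,-0.0025,0.003,-0.042,0,-0.005,0.0048,-0.068,0,-0.0075,0.0068,-0.096,0,-0.011,0.009,-0.126,0,-0.014,0.0111,-0.156,0,-0.0175,0.0132,-0.186,0,-0.021,0.0154,-0.216,0,-0.024,0.0175,-0.246,0,-0.0275,0.0197,-0.276,0,-0.031,0.0218,-0.306,0,-0.034]
}}

```text
clock: 6.45
ee_pos: [0.4912, 0.0112, 0.2982]
tcp_rot: [-3.14, 0.003, 0.195]
wrist_force: [0.9, 0.6, -2.2]
grip_width: 0.0111
```

{"name": "carry_out", "arguments": {
  "increments": [0.0021,-0.028,0,-0.003,0.004,-0.055,0,-0.006,0.0057,-0.08,0,-0.009,0.0071,-0.1,0,-0.011,0.0083,-0.117,0,-0.013,0.0093,-0.13,0,-0.015,0.0101,-0.14,0,-0.0165,0.0107,-0.147,0,-0.017,0.0107,-0.15,0,-0.017,0.0107,-0.15,0,-0.017,0.0107,-0.15,0,-0.017]
}}

```text
clock: 7.37
ee_pos: [0.4745, 0.1576, 0.3]
tcp_rot: [3.141, 0.001, 0.21]
wrist_force: [-0.5, -0.8, -2.2]
grip_width: 0.0111
```

```bash
python3 d.py 0.480 0.158 0.19 0.211;python3 - <<'E'
from bench import *
from h import *
for n in("scene","top"):
    c=read_camera(n); im=c["color"][:,:,::-1].copy()
    cv2.imwrite(f"pics/{n}4.png",im)
E
```

```text
t 7.37 pos [0.4745 0.1576 0.3   ] rpy [3.1413e+00 5.0000e-04 2.1050e-01] F [-0.5 -0.8 -2.2] M [-0.   -0.08  0.01] w 0.0111 q [ 0.09 -0.15  1.88 -0.    1.42  1.45]
delta [0.0055 0.0007 0.11  ] twist -0.0005
```

View pics/scene4.png

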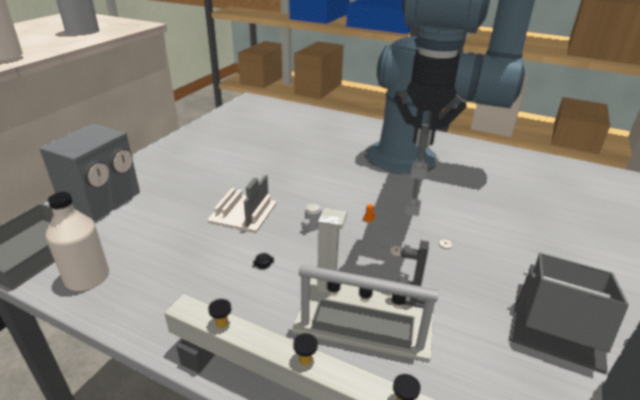

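View pics/top4.png

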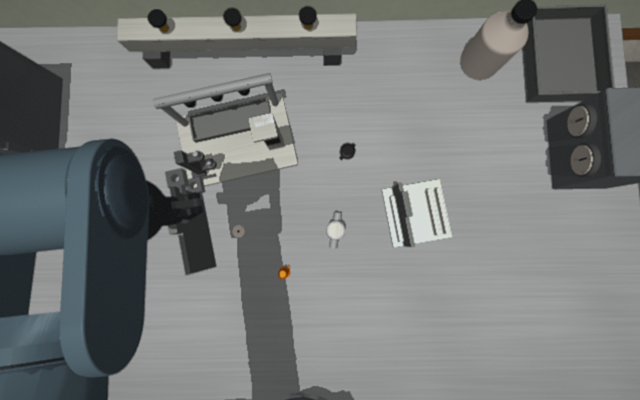

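```bash
cat > f.py <<'E'
import sys,numpy as np
from bench import *
# usage: f.py hx hy hz (target of hinge in frame, mm) [yawdeg rel to frame]
PIN=np.array([.6014,.1845]);Y=np.radians(12.1)
s=state();p=s["ee_pos"];yaw=s["tcp_rot"][2]
c,si=np.cos(Y),np.sin(Y);Rf=np.array([[c,si],[-si,c]])
h=p[:2]+.062*np.array([np.cos(yaw),np.sin(yaw)])
hf=Rf@(h-PIN)*1000;F=s["wrist_force"];Ff=Rf@F[:2];M=s["ft_torque"];Mf=Rf@M[:2]
print("t %.2f hinge(mm) x %.2f y %.2f z %.2f rel yaw %.2f deg roll %.4f pitch %.4f F %.1f %.1f %.1f M %.2f %.2f %.2f w %.4f"%(s["clock"],*hf,(p[2]-.128)*1000,np.degrees(yaw-Y),(s["tcp_rot"][0])%(2*np.pi)-np.pi,s["tcp_rot"][1],*Ff,F[2],*Mf,M[2],s["grip_width"]))
if len(sys.argv)>3:
    t=np.array(list(map(float,sys.argv[1:4])));ry=float(sys.argv[4]) if len(sys.argv)>4 else 0
    yt=Y+np.radians(ry); ht=Rf.T@t[:2]/1000+PIN; pt=ht-.062*np.array([np.cos(yt),np.sin(yt)])
    d=pt-p[:2]
    print("delta m: x %.4f y %.4f z %.4f twist %.4f"%(d@[np.cos(yaw),np.sin(yaw)],d@[np.sin(yaw),-np.cos(yaw)],p[2]-.128-t[2]/1000,yaw-yt))
E
python3 f.py -60 0 57
```

```text
t 7.47 hinge(mm) x -67.57 y -0.13 z 172.22 rel yaw -0.08 deg roll -0.0002 pitch 0.0001 F 0.5 -0.2 -2.2 M 0.02 0.01 -0.02 w 0.0111
delta m: x 0.0076 y -0.0001 z 0.1152 twist -0.0013
```

{"name": "carry_out", "arguments": {
  "increments": [0.001,0,0.008,-0.001,0.003,0,0.025,-0.001,0.005,0,0.05,-0.001,0.007,0,0.078,-0.001,0.0076,0,0.1,-0.001,0.0076,0,0.112,-0.001,0.0076,0,0.1152,-0.001,0.0076,0,0.1152,-0.001,0.0076,0,0.1152,-0.001]
}}

```text
clock: 8.22
ee_pos: [0.4829, 0.1594, 0.1864]
tcp_rot: [3.141, -0.002, 0.212]
wrist_force: [-0.3, 0.3, -2.1]
grip_width: 0.0115
```

```bash
cat > favg.py <<'E'
import sys,numpy as np
from bench import *
import h
PIN=np.array([.6014,.1845]);Y=np.radians(12.1)
c,si=np.cos(Y),np.sin(Y);Rf=np.array([[c,si],[-si,c]])
n=int(sys.argv[1]) if len(sys.argv)>1 else 5
L=[]
for i in range(n):
    im=read_camera("top" if i%2 else "scene")
    s=state();p=s["ee_pos"];yaw=s["tcp_rot"][2]
    hh=p[:2]+.062*np.array([np.cos(yaw),np.sin(yaw)])
    hf=Rf@(hh-PIN)*1000;F=s["wrist_force"];M=s["ft_torque"]
    L.append(np.r_[hf,(p[2]-.128)*1000,np.degrees(yaw-Y),Rf@F[:2],F[2],Rf@M[:2],M[2]])
    if len(sys.argv)>2 and i<2: h.cv2.imwrite("pics/%s_%s.png"%(sys.argv[2],"top" if i%2 else "scene"),im["color"][:,:,::-1])
L=np.array(L);np.set_printoptions(precision=2,suppress=True)
print("t %.2f"%s["clock"]," x y z yaw | F | M");print(L.mean(0));print(L.std(0))
E
python3 favg.py 6 a
```

```text
t 8.52  x y z yaw | F | M
[-59.06   0.44  58.59   0.03  -0.19  -0.25  -2.31  -0.01  -0.01  -0.02]
[0.25 0.06 0.32 0.   0.32 0.72 0.46 0.05 0.04 0.02]
```

View pics/a_scene.png

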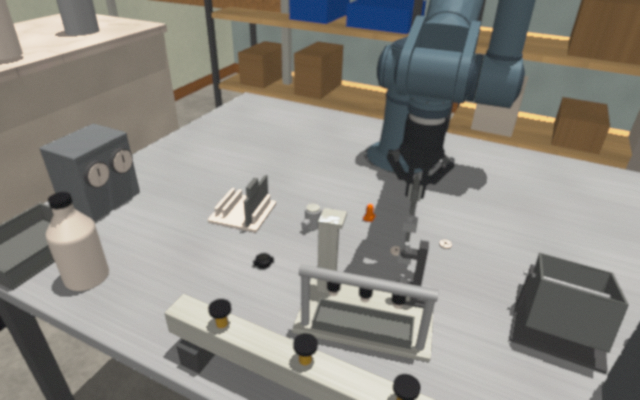

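View pics/a_top.png

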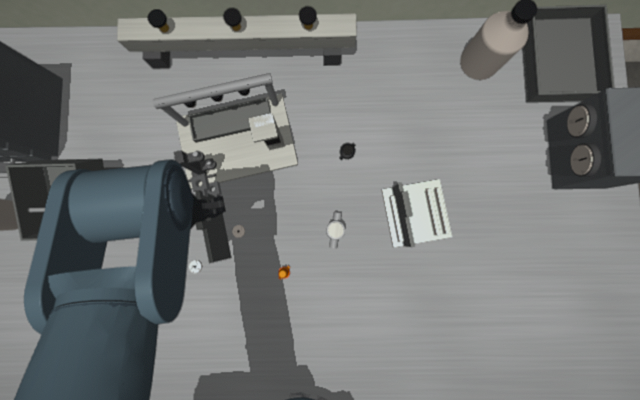

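{"name": "carry_out", "arguments": {
  "increments": [0.006,0,0,0,0.014,0,0.0005,0,0.022,0,0.001,0,0.029,0,0.001,0,0.033,0,0.001,0,0.035,0,0.001,0,0.035,0,0.001,0,0.035,0,0.001,0,0.035,0,0.001,0]
}}

```text
clock: 9.27
ee_pos: [0.516, 0.1668, 0.1839]
tcp_rot: [-3.142, 0.001, 0.212]
wrist_force: [0.5, 0.0, -2.9]
grip_width: 0.0112
```

```bash
python3 favg.py 5
```

```text
t 9.52  x y z yaw | F | M
[-25.17   0.62  56.08   0.04  -0.05   0.01  -2.79  -0.02  -0.03   0.01]
[0.05 0.01 0.06 0.   0.68 0.69 0.16 0.02 0.02 0.01]
```

{"name": "carry_out", "arguments": {
  "increments": [0.001,0,0,0,0.002,0,0,0,0.003,0,0,0,0.004,0,0,0,0.004,0,0,0]
}}

```text
clock: 9.93
ee_pos: [0.5204, 0.1676, 0.1841]
tcp_rot: [3.142, -0.0, 0.212]
wrist_force: [0.5, -0.2, -3.1]
grip_width: 0.0111
```

```bash
python3 favg.py 3
```

```text
t 10.08  x y z yaw | F | M
[-20.91   0.58  56.08   0.04  -0.51   0.11  -2.43   0.01   0.    -0.01]
[0.04 0.01 0.03 0.   0.44 0.33 0.33 0.04 0.03 0.02]
```

Positions are very repeatable once settled. Continue 1 mm at a time.

{"name": "carry_out", "arguments": {
  "increments": [0.0005,0,0,0,0.001,0,0,0,0.0015,0,0,0,0.002,0,0,0,0.002,0,0,0]
}}

```text
clock: 10.5
ee_pos: [0.5222, 0.1681, 0.1841]
tcp_rot: [3.142, -0.0, 0.212]
wrist_force: [0.0, -0.8, -3.1]
grip_width: 0.0114
```

```bash
python3 favg.py 2
```

```text
t 10.60  x y z yaw | F | M
[-18.95   0.6   56.08   0.04   0.4   -0.14  -2.71   0.    -0.03  -0.01]
[0.03 0.01 0.01 0.   0.31 0.   0.29 0.   0.   0.02]
```

{"name": "carry_out", "arguments": {
  "increments": [0.0005,0,0,0,0.001,0,0,0,0.001,0,0,0]
}}

```text
clock: 10.85
ee_pos: [0.5232, 0.1683, 0.1841]
tcp_rot: [-3.142, -0.0, 0.212]
wrist_force: [1.1, 0.6, -3.1]
grip_width: 0.0112
```

{"name": "carry_out", "arguments": {
  "increments": [0.0005,0,0,0,0.001,0,0,0,0.001,0,0,0]
}}

```text
clock: 11.1
ee_pos: [0.5237, 0.1684, 0.184]
tcp_rot: [3.142, 0.002, 0.212]
wrist_force: [-3.3, -1.1, -0.3]
grip_width: 0.0111
```

```bash
python3 favg.py 2
```

```text
t 11.20  x y z yaw | F | M
[-17.37   0.61  56.04   0.04  -3.87   0.26  -0.11  -0.05   0.55  -0.04]
[0.   0.01 0.   0.   0.01 0.22 0.08 0.01 0.03 0.02]
```

{"name": "carry_out", "arguments": {
  "increments": [-0.003,0,0,0,-0.008,0,-0.003,0,-0.01,0,-0.008,0,-0.01,0,-0.013,0,-0.01,0,-0.015,0,-0.01,0,-0.015,0,-0.01,0,-0.015,0]
}}

```text
clock: 11.78
ee_pos: [0.5146, 0.1664, 0.1996]
tcp_rot: [3.141, -0.001, 0.212]
wrist_force: [0.7, -0.8, -4.4]
grip_width: 0.0112
```

```bash
python3 favg.py 4;python3 f.py 0.5 0.6 71
```

```text
t 11.98  x y z yaw | F | M
[-27.     0.58  70.94   0.03   0.06  -0.14  -2.66  -0.01   0.01   0.02]
[0.08 0.01 0.15 0.   0.16 0.25 0.52 0.01 0.02 0.01]
t 11.98 hinge(mm) x -27.07 y 0.59 z 70.79 rel yaw 0.04 deg roll 0.0000 pitch 0.0005 F -0.2 -0.1 -2.3 M -0.00 0.02 0.03 w 0.0108
delta m: x 0.0276 y -0.0000 z -0.0002 twist 0.0006
```

{"name": "carry_out", "arguments": {
  "increments": [0.003,0,0,0,0.007,0,0,0,0.012,0,0,0,0.017,0,0,0,0.021,0,0,0,0.024,0,0,0,0.026,0,0,0,0.027,0,0,0,0.0275,0,0,0,0.0275,0,0,0,0.0275,0,0,0]
}}

```text
clock: 12.9
ee_pos: [0.5411, 0.1722, 0.199]
tcp_rot: [3.142, 0.0, 0.212]
wrist_force: [-0.4, -0.3, -2.9]
grip_width: 0.0113
```

```bash
python3 favg.py 4 b;python3 f.py 0.5 5 71; python3 -c "
import cv2
for n,(a,b,c,d) in dict(scene=(200,330,350,470),top=(120,240,140,260)).items():
    i=cv2.imread(f'pics/b_{n}.png')[a:b,c:d]; cv2.imwrite(f'pics/bc_{n}.png',cv2.resize(i,None,fx=4.5,fy=4.5,interpolation=2))"
```

```text
t 13.10  x y z yaw | F | M
[ 0.43  0.61 71.11  0.04 -0.22  0.01 -2.76  0.01  0.01 -0.  ]
[0.01 0.   0.01 0.   0.69 0.75 0.55 0.05 0.02 0.02]
t 13.10 hinge(mm) x 0.43 y 0.61 z 71.10 rel yaw 0.04 deg roll -0.0000 pitch 0.0000 F 0.2 -0.5 -3.4 M 0.05 0.02 -0.02 w 0.0112
delta m: x 0.0001 y -0.0044 z 0.0001 twist 0.0007
```

View pics/bc_scene.png

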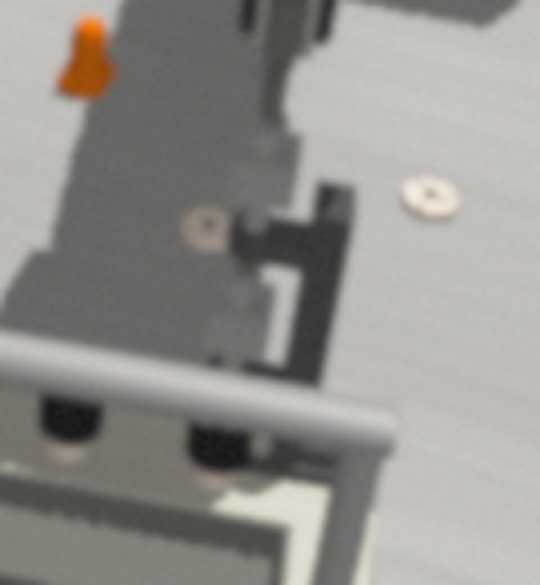

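View pics/bc_top.png

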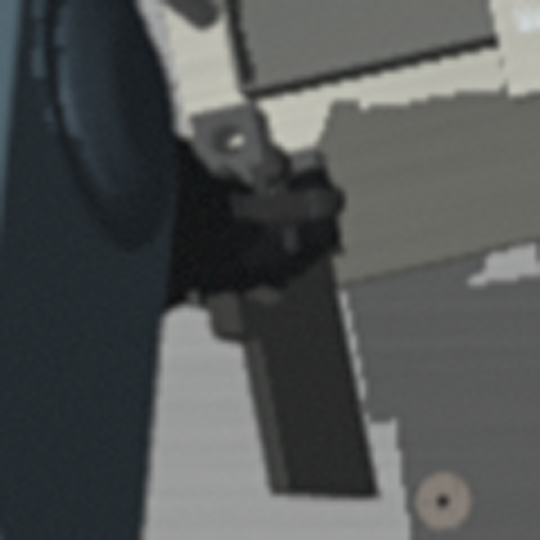

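{"name": "carry_out", "arguments": {
  "increments": [0,-0.001,0,0,0,-0.0025,0,0,0,-0.004,0,0,0,-0.005,0,0,0,-0.005,0,0,0,-0.005,0,0]
}}

```text
clock: 13.6
ee_pos: [0.5401, 0.1771, 0.1991]
tcp_rot: [3.142, -0.0, 0.212]
wrist_force: [0.7, -0.7, -2.9]
grip_width: 0.0111
```

{"name": "carry_out", "arguments": {
  "increments": [0,-0.0005,0,0,0,-0.001,0,0,0,-0.001,0,0]
}}

```text
clock: 13.85
ee_pos: [0.5399, 0.1781, 0.1991]
tcp_rot: [-3.142, 0.0, 0.212]
wrist_force: [0.5, 0.4, -3.5]
grip_width: 0.0113
```

```bash
python3 favg.py 2
```

```text
t 13.95  x y z yaw | F | M
[ 0.53  6.6  71.08  0.03  0.63  0.49 -2.51  0.01 -0.01 -0.04]
[0.01 0.02 0.01 0.   0.12 0.68 0.92 0.01 0.   0.02]
```

{"name": "carry_out", "arguments": {
  "increments": [0,-0.0005,0,0,0,-0.001,0,0,0,-0.001,0,0]
}}

```text
clock: 14.2
ee_pos: [0.5397, 0.1791, 0.1991]
tcp_rot: [-3.142, -0.0, 0.212]
wrist_force: [0.5, -0.6, -2.8]
grip_width: 0.0111
```

{"name": "carry_out", "arguments": {
  "increments": [0,-0.0005,0,0,0,-0.0005,0,0]
}}

```text
clock: 14.37
ee_pos: [0.5396, 0.1796, 0.1991]
tcp_rot: [-3.142, -0.0, 0.212]
wrist_force: [0.1, 0.4, -2.7]
grip_width: 0.0109
```

{"name": "carry_out", "arguments": {
  "increments": [0,-0.0005,0,0,0,-0.0005,0,0]
}}

```text
clock: 14.53
ee_pos: [0.5395, 0.18, 0.1991]
tcp_rot: [-3.142, 0.0, 0.212]
wrist_force: [0.9, 0.6, -2.9]
grip_width: 0.0112
```

```bash
python3 favg.py 2
```

```text
t 14.63  x y z yaw | F | M
[ 0.54  8.63 71.1   0.04  0.47  0.15 -3.41  0.02 -0.02  0.05]
[0.   0.01 0.01 0.   0.36 0.96 0.03 0.02 0.   0.02]
```

{"name": "carry_out", "arguments": {
  "increments": [0,-0.0005,0,0,0,-0.0005,0,0]
}}

```text
clock: 14.8
ee_pos: [0.5394, 0.1805, 0.1991]
tcp_rot: [-3.142, 0.0, 0.212]
wrist_force: [-0.4, 0.9, -1.8]
grip_width: 0.0112
```

{"name": "carry_out", "arguments": {
  "increments": [0,-0.0005,0,0,0,-0.0005,0,0]
}}

```text
clock: 14.97
ee_pos: [0.5393, 0.1809, 0.1991]
tcp_rot: [3.141, 0.0, 0.212]
wrist_force: [-0.7, -0.7, -2.3]
grip_width: 0.0112
```

```bash
python3 favg.py 2
```

```text
t 15.07  x y z yaw | F | M
[ 0.53  9.5  71.1   0.04 -0.56 -0.71 -2.57 -0.16 -0.03 -0.06]
[0.   0.01 0.   0.   0.32 0.25 0.09 0.02 0.01 0.01]
```

{"name": "carry_out", "arguments": {
  "increments": [0,-0.0005,0,0,0,-0.0005,0,0]
}}

```text
clock: 15.23
ee_pos: [0.5393, 0.1812, 0.1992]
tcp_rot: [3.141, -0.0, 0.212]
wrist_force: [0.1, -2.8, -2.3]
grip_width: 0.0114
```

```bash
python3 favg.py 3
```

```text
t 15.38  x y z yaw | F | M
[ 0.55  9.79 71.15  0.03 -1.16 -2.75 -2.09 -0.56  0.07 -0.14]
[0.   0.01 0.   0.   0.2  0.32 0.42 0.04 0.03 0.02]
```

{"name": "carry_out", "arguments": {
  "increments": [0,0.002,0,0,0,0.005,0,0,0,0.008,0,0,0,0.0095,0,0,0,0.0097,0,0,0,0.0097,0,0]
}}

```text
clock: 15.88
ee_pos: [0.5412, 0.1719, 0.1991]
tcp_rot: [-3.141, 0.0, 0.212]
wrist_force: [-0.0, -0.7, -2.0]
grip_width: 0.0111
```

```bash
python3 favg.py 4; python3 f.py 0.45 0.4 66.5
```

```text
t 16.08  x y z yaw | F | M
[ 0.53  0.45 71.09  0.03  0.17  0.16 -2.48  0.01 -0.04  0.  ]
[0.01 0.05 0.01 0.   0.13 0.44 0.65 0.05 0.04 0.01]
t 16.08 hinge(mm) x 0.54 y 0.48 z 71.09 rel yaw 0.04 deg roll 0.0001 pitch -0.0000 F 0.1 -0.5 -2.8 M -0.03 -0.03 0.00 w 0.0107
delta m: x -0.0001 y 0.0000 z 0.0046 twist 0.0007
```

{"name": "carry_out", "arguments": {
  "increments": [0,0,0.001,0,0,0,0.002,0,0,0,0.003,0,0,0,0.004,0,0,0,0.0045,0,0,0,0.0045,0]
}}

```text
clock: 16.58
ee_pos: [0.5411, 0.172, 0.1943]
tcp_rot: [-3.142, 0.0, 0.212]
wrist_force: [0.3, -0.1, -2.5]
grip_width: 0.0114
```

{"name": "carry_out", "arguments": {
  "increments": [0,0,0.0005,0,0,0,0.001,0,0,0,0.001,0]
}}

```text
clock: 16.83
ee_pos: [0.5412, 0.172, 0.1935]
tcp_rot: [-3.142, 0.0, 0.212]
wrist_force: [0.4, -0.6, -2.1]
grip_width: 0.011
```

```bash
python3 favg.py 3
```

```text
t 16.98  x y z yaw | F | M
[ 0.55  0.38 65.58  0.03  0.34 -0.15 -2.3   0.01 -0.01  0.03]
[0.02 0.01 0.03 0.   0.17 0.27 0.28 0.03 0.03 0.04]
```

{"name": "carry_out", "arguments": {
  "increments": [0,0,0.0005,0,0,0,0.001,0,0,0,0.001,0]
}}

```text
clock: 17.23
ee_pos: [0.5412, 0.1719, 0.1925]
tcp_rot: [3.142, 0.0, 0.212]
wrist_force: [0.2, -0.8, -3.1]
grip_width: 0.0112
```

{"name": "carry_out", "arguments": {
  "increments": [0,0,0.0005,0,0,0,0.001,0,0,0,0.001,0]
}}

```text
clock: 17.48
ee_pos: [0.5412, 0.172, 0.1914]
tcp_rot: [-3.142, 0.0, 0.212]
wrist_force: [-0.9, -0.5, -2.8]
grip_width: 0.0112
```

```bash
python3 favg.py 3
```

```text
t 17.63  x y z yaw | F | M
[ 0.52  0.4  63.55  0.04 -0.37  0.05 -2.5   0.   -0.05  0.03]
[0.02 0.01 0.05 0.   0.34 0.25 0.56 0.02 0.02 0.01]
```

{"name": "carry_out", "arguments": {
  "increments": [0,0,0.0005,0,0,0,0.001,0,0,0,0.0015,0,0,0,0.002,0,0,0,0.002,0]
}}

```text
clock: 18.05
ee_pos: [0.5412, 0.1719, 0.1894]
tcp_rot: [-3.142, 0.0, 0.212]
wrist_force: [-0.4, -0.2, -2.9]
grip_width: 0.0113
```

{"name": "carry_out", "arguments": {
  "increments": [0,0,0.0005,0,0,0,0.001,0,0,0,0.0015,0,0,0,0.002,0,0,0,0.002,0]
}}

```text
clock: 18.47
ee_pos: [0.5411, 0.172, 0.1874]
tcp_rot: [-3.142, 0.0, 0.212]
wrist_force: [-0.4, -0.1, -2.7]
grip_width: 0.011
```

```bash
python3 favg.py 3
```

```text
t 18.62  x y z yaw | F | M
[ 0.53  0.39 59.57  0.03  0.21 -0.09 -2.68  0.    0.    0.03]
[0.02 0.   0.05 0.   0.35 0.23 0.78 0.02 0.01 0.03]
```

{"name": "carry_out", "arguments": {
  "increments": [0,0,0.0005,0,0,0,0.001,0,0,0,0.0015,0,0,0,0.002,0,0,0,0.0025,0,0,0,0.003,0,0,0,0.0035,0,0,0,0.004,0,0,0,0.004,0]
}}

```text
clock: 19.37
ee_pos: [0.5412, 0.172, 0.1834]
tcp_rot: [-3.142, 0.0, 0.212]
wrist_force: [-0.5, -0.2, -2.0]
grip_width: 0.011
```

{"name": "carry_out", "arguments": {
  "increments": [0,0,0.0005,0,0,0,0.001,0,0,0,0.0015,0,0,0,0.002,0,0,0,0.0025,0,0,0,0.003,0,0,0,0.0035,0,0,0,0.0035,0]
}}

```text
clock: 20.03
ee_pos: [0.5411, 0.1719, 0.1799]
tcp_rot: [3.142, 0.0, 0.212]
wrist_force: [0.5, 0.2, -3.0]
grip_width: 0.0114
```

```bash
python3 favg.py 3
```

```text
t 20.18  x y z yaw | F | M
[ 0.53  0.4  52.06  0.04  0.25 -0.01 -3.2  -0.01 -0.02 -0.04]
[0.02 0.01 0.04 0.   0.3  0.24 0.36 0.01 0.02 0.03]
```

{"name": "carry_out", "arguments": {
  "increments": [0,0,0.0003,0,0,0,0.0006,0,0,0,0.0009,0,0,0,0.0012,0,0,0,0.0012,0]
}}

```text
clock: 20.6
ee_pos: [0.5412, 0.1719, 0.1788]
tcp_rot: [3.142, 0.0, 0.212]
wrist_force: [0.4, 0.3, -2.2]
grip_width: 0.011
```

{"name": "carry_out", "arguments": {
  "increments": [0,0,0.00025,0,0,0,0.0005,0,0,0,0.0005,0]
}}

```text
clock: 20.85
ee_pos: [0.5413, 0.172, 0.1786]
tcp_rot: [3.142, -0.0, 0.212]
wrist_force: [-0.9, -0.0, -0.6]
grip_width: 0.011
```

```bash
python3 favg.py 3
```

```text
t 21.00  x y z yaw | F | M
[ 0.59  0.4  50.58  0.04 -0.42  0.04 -0.91 -0.02  0.11  0.01]
[0.01 0.   0.   0.   0.19 0.33 0.46 0.01 0.03 0.03]
```

{"name": "carry_out", "arguments": {
  "increments": [0,0,0.0003,0,0,0,0.0005,0,0,0,0.0005,0]
}}

```text
clock: 21.25
ee_pos: [0.5413, 0.172, 0.1785]
tcp_rot: [3.141, -0.0, 0.212]
wrist_force: [-3.8, -0.2, 3.8]
grip_width: 0.0114
```

```bash
python3 favg.py 4 c; python3 -c "
import cv2
for n,(a,b,c,d) in dict(scene=(200,330,350,470),top=(100,240,140,260)).items():
    i=cv2.imread(f'pics/c_{n}.png')[a:b,c:d]; cv2.imwrite(f'pics/cc_{n}.png',cv2.resize(i,None,fx=4.2,fy=4.2,interpolation=2))"
```

```text
t 21.45  x y z yaw | F | M
[ 0.65  0.39 50.51  0.04 -4.37  0.4   4.92 -0.    0.58 -0.  ]
[0.01 0.01 0.01 0.   0.2  0.07 0.87 0.02 0.03 0.02]
```

View pics/cc_scene.png

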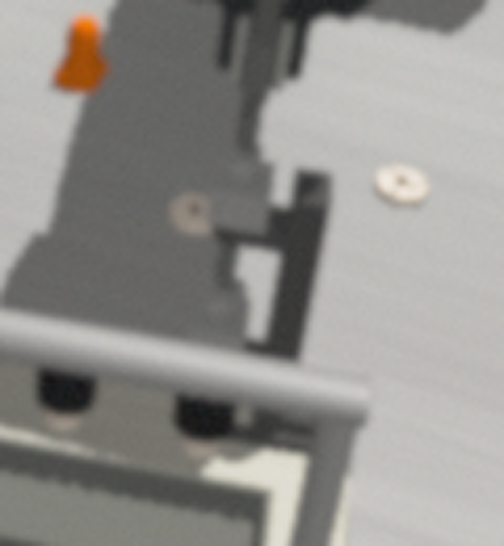

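View pics/cc_top.png

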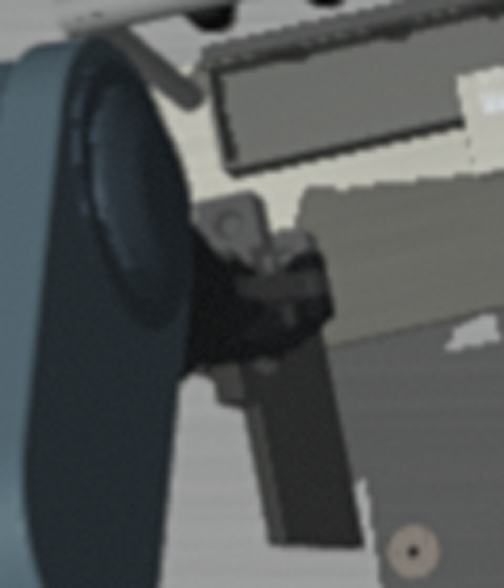

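{"name": "carry_out", "arguments": {
  "increments": [0,0,-0.0003,0,0,0,-0.0005,0,0,0,-0.0005,0,0,0,-0.0005,0],
  "grip_force": 25
}}

```text
clock: 21.78
ee_pos: [0.5413, 0.172, 0.1785]
tcp_rot: [3.142, -0.0, 0.212]
wrist_force: [-2.8, -0.9, 3.3]
grip_width: 0.0113
```

```bash
python3 favg.py 3
```

```text
t 21.93  x y z yaw | F | M
[ 0.66  0.38 50.51  0.03 -2.67  0.19  3.79 -0.    0.39  0.01]
[0.02 0.01 0.03 0.   0.35 0.5  0.38 0.01 0.01 0.01]
```

{"name": "carry_out", "arguments": {
  "increments": [0,0,-0.0003,0,0,0,-0.0003,0,6e-05,0.0027,-0.0003,-0.0436,0.00024,0.0054,-0.0003,-0.0873,0.00053,0.0081,-0.0003,-0.1309,0.00053,0.0081,-0.0003,-0.1309]
}}

```text
clock: 22.43
ee_pos: [0.5437, 0.1641, 0.1785]
tcp_rot: [-3.141, -0.001, 0.343]
wrist_force: [-0.8, 0.7, 1.0]
grip_width: 0.0112
```

```bash
sed -i 's/^L=np.array/Mrel=1\nL=np.array/' favg.py; python3 favg.py 2
```

```text
t 22.53  x y z yaw | F | M
[ 0.76  0.39 50.44  7.46  1.01  0.93 -1.21  0.14 -0.24  0.04]
[0.01 0.01 0.02 0.   0.19 0.57 0.88 0.02 0.06 0.  ]
```

{"name": "carry_out", "arguments": {
  "increments": [6e-05,0.0027,0,-0.0436,0.00024,0.0054,0,-0.0873,0.00053,0.0081,0,-0.1309,0.00094,0.01077,0,-0.1745,0.00147,0.01342,0,-0.2182,0.00211,0.01605,0,-0.2618,0.00211,0.01605,0,-0.2618]
}}

```text
clock: 23.12
ee_pos: [0.5509, 0.1497, 0.1785]
tcp_rot: [-3.141, 0.0, 0.604]
wrist_force: [-0.9, 0.1, 0.6]
grip_width: 0.0114
```

```bash
python3 favg.py 2
```

```text
t 23.22  x y z yaw | F | M
[ 0.56  0.3  50.51 22.43  0.18 -0.15 -0.22  0.11 -0.09 -0.01]
[0.01 0.   0.   0.   0.12 0.15 0.2  0.02 0.01 0.02]
```

{"name": "carry_out", "arguments": {
  "increments": [6e-05,0.0027,0,-0.0436,0.00024,0.0054,0,-0.0873,0.00053,0.0081,0,-0.1309,0.00094,0.01077,0,-0.1745,0.00147,0.01342,0,-0.2182,0.00211,0.01605,0,-0.2618,0.00287,0.01864,0,-0.3054,0.00374,0.02121,0,-0.3491,0.00374,0.02121,0,-0.3491]
}}

```text
clock: 23.97
ee_pos: [0.566, 0.1343, 0.1785]
tcp_rot: [-3.141, 0.0, 0.953]
wrist_force: [-0.9, -0.7, 0.4]
grip_width: 0.0112
```

```bash
python3 favg.py 2
```

```text
t 24.07  x y z yaw | F | M
[ 0.57  0.27 50.55 42.43 -0.4  -0.55 -0.39 -0.02 -0.02 -0.02]
[0.01 0.03 0.   0.   0.12 0.66 0.27 0.01 0.01 0.02]
```

{"name": "carry_out", "arguments": {
  "increments": [6e-05,0.0027,0,-0.0436,0.00024,0.0054,0,-0.0873,0.00053,0.0081,0,-0.1309,0.00094,0.01077,0,-0.1745,0.00147,0.01342,0,-0.2182,0.00211,0.01605,0,-0.2618,0.00287,0.01864,0,-0.3054,0.00374,0.02121,0,-0.3491,0.00374,0.02121,0,-0.3491]
}}

```text
clock: 24.82
ee_pos: [0.5854, 0.1251, 0.1785]
tcp_rot: [-3.141, 0.0, 1.302]
wrist_force: [0.8, -0.9, 0.2]
grip_width: 0.0116
```

```bash
python3 favg.py 2
```

```text
t 24.92  x y z yaw | F | M
[ 0.58  0.37 50.58 62.43  0.02 -0.85 -0.38 -0.03 -0.04  0.  ]
[0.03 0.02 0.   0.   0.59 0.05 0.17 0.   0.02 0.  ]
```

{"name": "carry_out", "arguments": {
  "increments": [6e-05,0.0027,0,-0.0436,0.00024,0.0054,0,-0.0873,0.00053,0.0081,0,-0.1309,0.00094,0.01077,0,-0.1745,0.00147,0.01342,0,-0.2182,0.00211,0.01605,0,-0.2618,0.00287,0.01864,0,-0.3054,0.00374,0.02121,0,-0.3491,0.00374,0.02121,0,-0.3491]
}}

```text
clock: 25.67
ee_pos: [0.6069, 0.1233, 0.1786]
tcp_rot: [-3.141, 0.0, 1.651]
wrist_force: [-0.6, -0.6, -0.3]
grip_width: 0.0109
```

```bash
python3 favg.py 2 e; python3 -c "
import cv2
for n,(a,b,c,d) in dict(scene=(160,340,280,450),top=(80,220,150,320)).items():
    i=cv2.imread(f'pics/e_{n}.png')[a:b,c:d]; cv2.imwrite(f'pics/ec_{n}.png',cv2.resize(i,None,fx=3.3,fy=3.3,interpolation=2))"
```

```text
t 25.77  x y z yaw | F | M
[ 0.55  0.46 50.55 82.43  0.55 -0.45 -0.98 -0.01 -0.09 -0.04]
[0.02 0.02 0.   0.   0.15 0.69 0.35 0.02 0.05 0.02]
```

View pics/ec_scene.png

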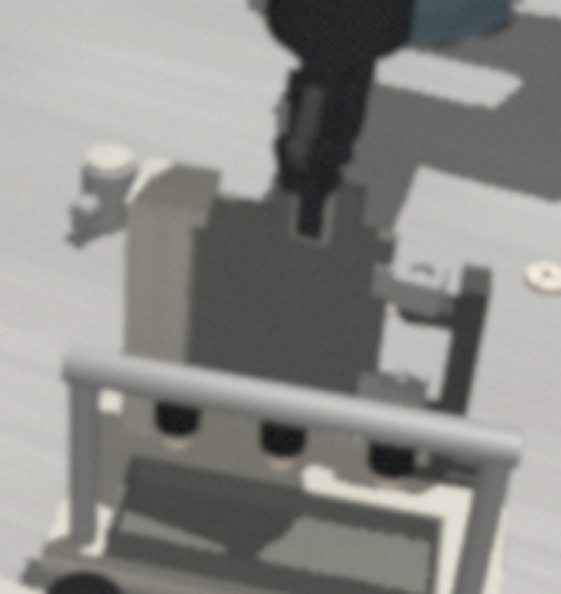

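View pics/ec_top.png

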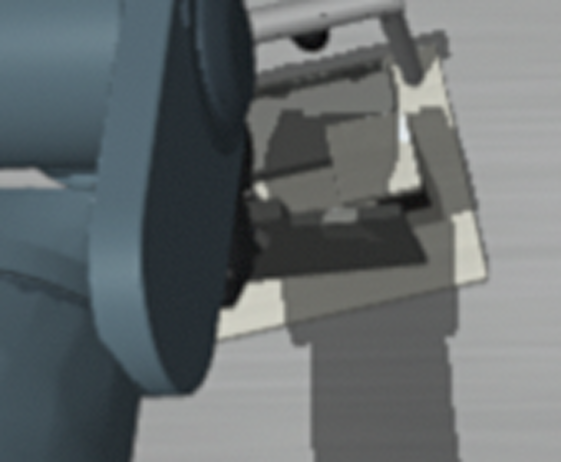

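{"name": "carry_out", "arguments": {
  "increments": [2e-05,0.00135,0,-0.0218,6e-05,0.0027,0,-0.0436,0.00014,0.00406,0,-0.0654,0.00024,0.0054,0,-0.0873,0.00036,0.00675,0,-0.1091,0.00036,0.00675,0,-0.1091]
}}

```text
clock: 26.27
ee_pos: [0.6136, 0.1241, 0.1786]
tcp_rot: [-3.141, -0.0, 1.762]
wrist_force: [-0.3, 0.3, -1.0]
grip_width: 0.0111
```

```bash
python3 favg.py 2
```

```text
t 26.37  x y z yaw | F | M
[ 0.55  0.4  50.57 88.8   0.25  0.19 -1.32  0.04  0.02  0.03]
[0.   0.   0.03 0.01 0.18 0.51 0.56 0.01 0.05 0.03]
```

{"name": "carry_out", "arguments": {
  "increments": [0,0.0005,0,-0.0087,2e-05,0.0011,0,-0.0175,2e-05,0.0011,0,-0.0175]
}}

```text
clock: 26.62
ee_pos: [0.6146, 0.1243, 0.1786]
tcp_rot: [-3.141, -0.0, 1.779]
wrist_force: [-0.1, -0.4, -2.4]
grip_width: 0.0113
```

```bash
python3 favg.py 2
```

```text
t 26.72  x y z yaw | F | M
[ 0.49  0.42 50.58 89.8  -0.14 -0.64 -1.75  0.03  0.03 -0.02]
[0.   0.   0.   0.   0.2  0.25 0.23 0.01 0.01 0.01]
```

{"name": "carry_out", "arguments": {
  "increments": [0,0.0005,0,-0.0087,2e-05,0.0011,0,-0.0175,2e-05,0.0011,0,-0.0175]
}}

```text
clock: 26.97
ee_pos: [0.6148, 0.1244, 0.1786]
tcp_rot: [-3.138, -0.001, 1.795]
wrist_force: [-4.9, -1.0, 1.9]
grip_width: 0.0112
```

```bash
python3 favg.py 2
```

```text
t 27.07  x y z yaw | F | M
[-0.34  0.41 50.6  90.74 -4.87 -0.2   2.02 -0.02  0.99 -0.65]
[0.01 0.   0.01 0.   0.53 0.17 0.28 0.03 0.01 0.01]
```

{"name": "carry_out", "arguments": {
  "increments": [0,-0.0003,0,0.006,0,-0.0007,0,0.0115,0,-0.0007,0,0.0115]
}}

```text
clock: 27.32
ee_pos: [0.6147, 0.1244, 0.1786]
tcp_rot: [-3.141, 0.0, 1.785]
wrist_force: [-3.6, -1.8, -0.1]
grip_width: 0.0111
```

```bash
python3 favg.py 3
```

```text
t 27.47  x y z yaw | F | M
[ 0.26  0.42 50.6  90.16 -4.5  -0.44  0.48  0.02  0.81 -0.17]
[0.02 0.   0.02 0.   0.25 0.23 0.33 0.01 0.07 0.02]
```

{"name": "carry_out", "arguments": {
  "increments": [0,-0.0003,0,0,0,-0.0004,0,0]
}}

```text
clock: 27.63
ee_pos: [0.6147, 0.1244, 0.1786]
tcp_rot: [3.141, -0.0, 1.785]
wrist_force: [-2.9, -1.3, -0.1]
grip_width: 0.0113
```

```bash
python3 favg.py 2
```

```text
t 27.73  x y z yaw | F | M
[ 0.2   0.42 50.6  90.15 -2.89 -0.72 -0.25  0.06  0.57 -0.11]
[0.01 0.01 0.01 0.   0.18 0.3  0.09 0.02 0.01 0.  ]
```

{"name": "carry_out", "arguments": {
  "increments": [0,-0.0003,0,0,0,-0.0006,0,0,0,-0.0006,0,0]
}}

```text
clock: 27.98
ee_pos: [0.6144, 0.1243, 0.1786]
tcp_rot: [3.14, 0.0, 1.785]
wrist_force: [0.2, -0.4, -1.6]
grip_width: 0.0112
```

```bash
python3 favg.py 2
```

```text
t 28.08  x y z yaw | F | M
[-0.12  0.4  50.64 90.15  0.79  0.1  -2.76  0.04 -0.01 -0.  ]
[0.01 0.01 0.02 0.   0.26 0.55 0.04 0.04 0.02 0.02]
```

{"name": "carry_out", "arguments": {
  "increments": [0,0.0002,0.0003,0,0,0.0002,0.0005,0,0,0.0002,0.0005,0]
}}

```text
clock: 28.33
ee_pos: [0.6145, 0.1242, 0.1786]
tcp_rot: [3.141, 0.0, 1.784]
wrist_force: [-2.1, -0.8, -0.3]
grip_width: 0.011
```

```bash
python3 favg.py 2
```

```text
t 28.43  x y z yaw | F | M
[-0.01  0.34 50.58 90.14 -0.8   0.2   0.56  0.04  0.24 -0.04]
[0.02 0.01 0.02 0.   0.4  0.07 0.04 0.01 0.   0.01]
```

Seat carries the weight, stop lightly touched. Open partway, slowly in effect, then look.

{"name": "carry_out", "arguments": {
  "increments": [0,0,0,0,0,0,0,0,0,0,0,0,0,0,0,0,0,0,0,0,0,0,0,0],
  "hand": -0.3
}}

```text
clock: 28.93
ee_pos: [0.6143, 0.1243, 0.1783]
tcp_rot: [3.141, 0.0, 1.784]
wrist_force: [0.7, -0.9, 0.3]
grip_width: 0.0296
```

```bash
python3 favg.py 3 g; python3 -c "
import cv2
for n,(a,b,c,d) in dict(scene=(160,340,280,450),top=(80,220,150,320)).items():
    i=cv2.imread(f'pics/g_{n}.png')[a:b,c:d]; cv2.imwrite(f'pics/gc_{n}.png',cv2.resize(i,None,fx=3.3,fy=3.3,interpolation=2))"
```

```text
t 29.08  x y z yaw | F | M
[-0.18  0.37 50.21 90.14  0.33  0.14  0.08  0.01  0.03  0.  ]
[0.01 0.01 0.03 0.   0.28 0.25 0.6  0.04 0.03 0.02]
```

View pics/gc_scene.png

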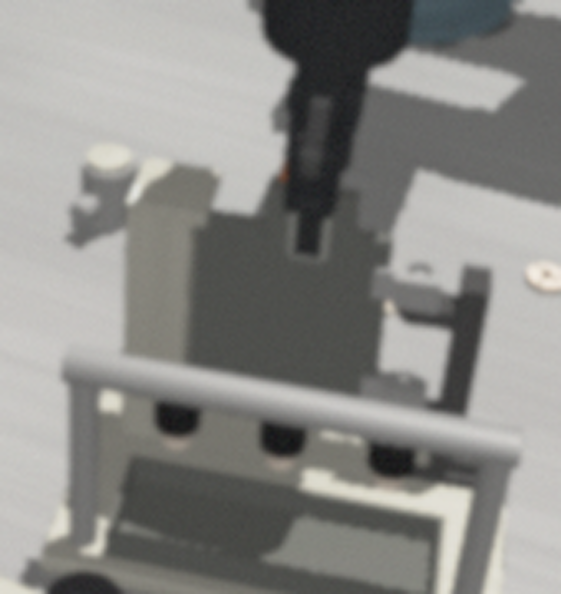

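View pics/gc_top.png

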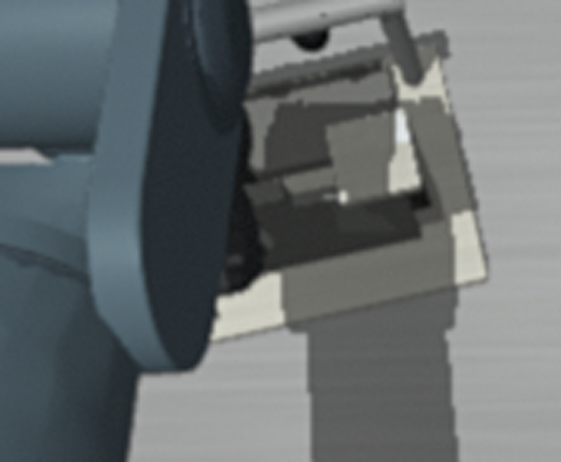

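{"name": "carry_out", "arguments": {
  "increments": [0,0,-0.003,0,0,0,-0.01,0,0,0,-0.02,0,0,0,-0.04,0,0,0,-0.065,0,0,0,-0.095,0,0,0,-0.12,0,0,0,-0.12,0]
}}

```text
clock: 29.75
ee_pos: [0.6171, 0.1244, 0.307]
tcp_rot: [3.129, 0.003, 1.785]
wrist_force: [1.3, -0.4, 0.9]
grip_width: 0.0298
```

```bash
python3 favg.py 2 ; python3 d.py 0.42 0.0 0.31 1.78
```

```text
t 29.85  x y z yaw | F | M
[  1.07   0.19 174.28  90.14   0.11  -0.23   0.06  -0.03   0.03  -0.02]
[0.55 0.08 1.47 0.   0.02 0.36 0.19 0.04 0.02 0.01]
t 29.85 pos [0.615  0.1243 0.3008] rpy [3.1374e+00 8.0000e-04 1.7845e+00] F [ 0.2 -0.6 -0.1] M [ 0.01  0.01 -0.03] w 0.0298 q [ 0.02  0.15  1.57  0.    1.41 -0.19]
delta [-0.0801 -0.2169 -0.01  ] twist 0.0045
```

Move aside to see both views clear.

{"name": "carry_out", "arguments": {
  "increments": [-0.005,-0.013,0,0,-0.013,-0.035,0,0,-0.023,-0.063,0,0,-0.034,-0.093,0,0,-0.045,-0.123,0,0,-0.056,-0.153,0,0,-0.066,-0.178,0,0,-0.073,-0.198,0,0,-0.078,-0.21,0,0,-0.08,-0.217,0,0,-0.08,-0.217,0,0]
}}

```text
clock: 30.77
ee_pos: [0.4181, -0.0002, 0.2973]
tcp_rot: [-3.14, -0.001, 1.783]
wrist_force: [0.2, 0.6, 0.4]
grip_width: 0.0296
```

```bash
python3 favg.py 2 k; python3 -c "
import cv2
for n,(a,b,c,d) in dict(scene=(160,340,280,450),top=(80,220,150,320)).items():
    i=cv2.imread(f'pics/k_{n}.png')[a:b,c:d]; cv2.imwrite(f'pics/kc_{n}.png',cv2.resize(i,None,fx=3.3,fy=3.3,interpolation=2))"
```

```text
t 30.87  x y z yaw | F | M
[-217.1   -80.03  169.7    90.11    0.29    0.23   -0.58    0.02   -0.
   -0.04]
[0.19 0.04 0.09 0.02 0.43 0.3  0.27 0.02 0.04 0.01]
```

View pics/kc_scene.png

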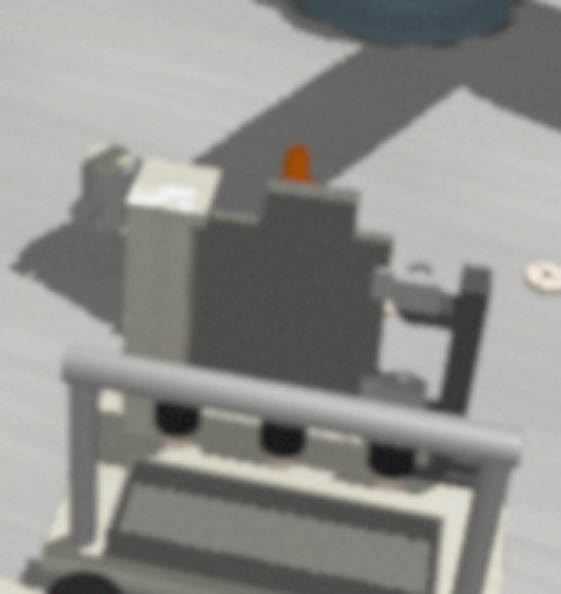

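View pics/kc_top.png

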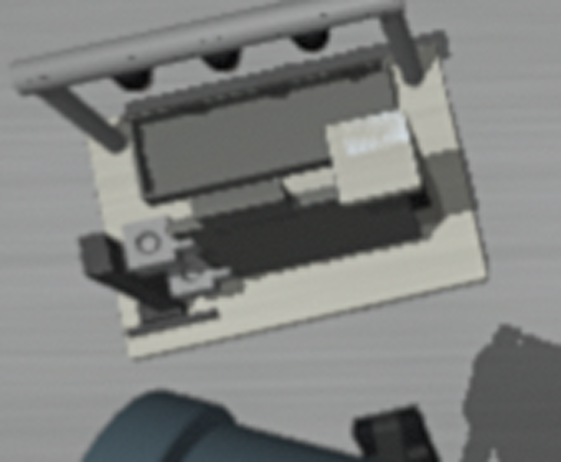

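View pics/k_top.png

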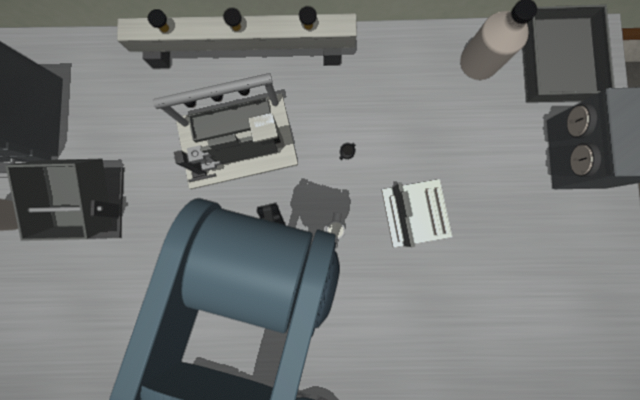

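```bash
python3 - <<'E'
from h import *
from bench import *
S=read_camera("scene");T=read_camera("top")
Y=np.radians(12.1);c,s=np.cos(Y),np.sin(Y);Rf=np.array([[c,s],[-s,c]]);PIN=np.array([.6014,.1845])+Rf.T@[.00045,.0004]
np.set_printoptions(precision=1,suppress=True)
f=lambda P:(P[:,:2]-PIN)@Rf.T*1000
print("scene rib back top edge (expect x6,y-87/-37)",f(onz(S,np.array([[268,185],[357,195]])/3.3+[280,160],.193)))
k=np.array([[120,226],[163,218],[178,262],[130,270]])/3.3+[150,80]
print("upper knuckle top corners (expect +-13)",f(onz(T,k,.150)))
r=np.array([[191,192],[283,178],[288,200],[196,214]])/3.3+[150,80]
print("rib top from top view",f(onz(T,r,.193)))
# height of upper pin dome/knuckle: scene knuckle hole
t=tri(T,np.array([[148,243]])/3.3+[150,80],S,np.array([[421,268]])/3.3+[280,160]);print("pin tip tri",t*1000,f(t[:,:3]))
E
```

```text
scene rib back top edge (expect x6,y-87/-37) [[  2.1 -86.9]
 [ -1.6 -38.8]]
upper knuckle top corners (expect +-13) [[ 11.   11.6]
 [ 10.  -13.1]
 [-16.9 -16.6]
 [-15.2  10.8]]
rib top from top view [[  6.7 -42.5]
 [  3.  -91.9]
 [ -9.3 -92.1]
 [ -5.7 -42.8]]
pin tip tri [[599.5 184.  150.    3. ]] [[-2.4 -0.5]]
```

```bash
python3 - <<'E'
from h import *
from bench import *
T=read_camera("top")
g=T["color"].astype(float)[:,:,0]
Y=np.radians(12.1);c,s=np.cos(Y),np.sin(Y);Rf=np.array([[c,s],[-s,c]]);PIN=np.array([.6014,.1845])+Rf.T@[.00045,.0004]
np.set_printoptions(precision=2,suppress=True)
for lev in (90,110):
  pts=[]
  for u in range(228,274,2):
    col=g[172:140:-1,u]; i=np.argmax(col<lev); v=172-(i-1+(col[i-1]-lev)/(col[i-1]-col[i])); pts.append((u,v))
  F=(onz(T,np.array(pts),.038)[:,:2]-PIN)@Rf.T*1000
  l=cv2.fitLine(F.astype(np.float32),cv2.DIST_HUBER,0,.5,.01).ravel()
  print(lev,"yaw dev deg",np.degrees(np.arctan2(l[0],l[1])),"x at y=0",l[2]-l[3]*l[0]/l[1],"x at -147",l[2]+(-147-l[3])*l[0]/l[1]); 
print(F[::4])
E
```

```text
90 yaw dev deg 0.39948156 x at y=0 -4.112924 x at -147 -5.137864
110 yaw dev deg 0.3990786 x at y=0 -4.960109 x at -147 -5.9840155
[[  -5.95  -34.98]
 [  -4.87  -52.99]
 [  -4.81  -70.8 ]
 [  -6.01  -88.37]
 [  -5.71 -106.26]
 [  -5.64 -124.11]]
```

```bash
python3 -c "
from bench import *
print(job_done()); print(state()['clock'])"
```

```text
the job is handed in; nothing more can be done
None
the job is handed in; nothing more can be done
```

I lifted the gate out of the rack, hung it on both pins, swung it shut against the stop under the keeper lip and let go. I handed the job in at about 31 s, against the 64 s limit.

- **Finding the pins:** I touched a pin from the front at about 4 N and the post face with the lower knuckle at about 3 N. That put the pins about 0.5 mm from where the cameras had them.
- **Lowering:** The knuckles slid down with no contact force until they met the seats at the expected height (measured z 50.5 mm, nominal 50 mm). I then pressed down gently, and the wrist force reached about 5 N.
- **Swinging shut:** Side forces stayed around 1 N until the gate met the stop at 90°, where the peak was about 5 N. I eased this off and confirmed that the seats carried the weight and the stop was still lightly touched, then opened the hand.
- **Last checks:** The pictures showed both knuckles on their pins, the free corner under the lip, and the hand clear. The plain panel and the loose parts I could see had not moved, but the arm hid the nozzle and swirl plates in the last top view.
- **What disagreed:**
  - My fit of the gate's front edge put it 0.4° and 1–2 mm off fully shut. That is within the camera error, and I did not nudge it shut again after letting go.
  - Points I picked by hand on the rib disagreed with each other by about 4° either way. I relied on the contact forces instead.

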